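# Tip loose hex nuts from a scoop tray into their stock bin

### The job

Lift the rubber stamp out of the scoop tray and stand it upright on the table. Then pick up the tray, hold its open edge low over the bin that has a sample hex nut on its front ledge (not the one with the bolt) and tip all four nuts out over that edge into the bin, without touching the nuts with the gripper. Put the empty tray back flat on the table, and leave the two tins and the marker where they are.

Things in the scene. Friction and masses are not known exactly. Their poses are not given: they have to be found in the camera images.
- tray: aluminium scoop tray, 160 mm long (x), 90 mm wide (y), 0.13 to 0.2 kg empty: floor 3 mm thick; 3 mm lips, 20 mm high (rims 22 mm), at both sides and the +x end; none at the -x end (open edge). Bar handle behind the +x lip. Origin: middle of the floor's underside; x to the handle, z up. Starts flat on the table left of the bins, handle pointing to the robot's left within 33 degrees
- tray_handle (a point): the middle of the tray's black handle, 34 mm above the table: a straight bar 80 mm long (along the tray's x, 95 to 175 mm from the tray's origin), 22 mm wide (y), 24 mm high (22 to 46 mm above the table), free underneath; axes as the tray's
- tray_edge (a point): the middle of the tray's open edge, on top of the floor: 80 mm from the tray's origin along its -x; axes as the tray's
- nut_0: loose steel hex nut, 24 mm across the flats, 13 mm high, 14 mm bore, 33 g; one of four alike that start lying flat in the half of the tray next to the open edge. Origin: centre of its underside. It slides on the tray once that is tilted 26 to 36 degrees
- nut_1: loose steel hex nut, 24 mm across the flats, 13 mm high, 14 mm bore, 33 g; one of four alike that start lying flat in the half of the tray next to the open edge. Origin: centre of its underside. It slides on the tray once that is tilted 26 to 36 degrees
- nut_2: loose steel hex nut, 24 mm across the flats, 13 mm high, 14 mm bore, 33 g; one of four alike that start lying flat in the half of the tray next to the open edge. Origin: centre of its underside. It slides on the tray once that is tilted 26 to 36 degrees
- nut_3: loose steel hex nut, 24 mm across the flats, 13 mm high, 14 mm bore, 33 g; one of four alike that start lying flat in the half of the tray next to the open edge. Origin: centre of its underside. It slides on the tray once that is tilted 26 to 36 degrees
- stamp: wooden date stamp, 26 x 52 mm base (x by y) and 74 mm high with a turned knob handle 24 mm thick standing up from 19 to 74 mm above its origin; 60 g; starts upright in the tray's handle half, its long side across the tray. Origin: centre of its underside
- nut_bin: fixed open grey plastic bin, 130 mm (x) by 120 mm (y) outside, 70 mm high, walls 4 mm; it takes the nuts. On its front (-x) side a ledge at rim height, 30 x 90 mm, bears a sample hex nut lying flat. Origin: centre of its underside. It stands ahead of the robot, or ahead to the right, in the one or the other of two places; turned up to 9 degrees
- bolt_bin: the same bin in the other place, but its ledge bears a sample bolt, 14 mm thick and 60 mm long, lying crosswise. No nut may go in here. Close behind both bins stands a filing cabinet: 0.23 m high, front 0.57 m ahead of the robot (top drawer out to 0.52 m, its handle to 0.48 m), left side 0.10 m left of the robot's middle; on it a cash box, lid up to 0.47 m
- tin_a: food tin, 78 mm thick, 112 mm high, standing beside the tray on the robot's side, close to its lip; bystander. Origin: centre of its underside
- tin_b: food tin, 75 mm thick, 110 mm high, standing beside the tray on its far side, close to its lip; bystander. Origin: centre of its underside. (Behind it, at the back of the table, stand a large bottle 362 mm high and a carton, both fast, more than 0.72 m ahead of the robot; to the right of them the filing cabinet)
- marker: felt marker, 17 mm thick, 134 mm long (its y), lying between the tray and the bins; bystander. Origin: under its middle

How it is judged:
By the outcome, as a careful person would: the job done as asked, in the order asked, and still so for the second after the job is handed in, with the robot touching nothing.
It also fails if it takes over 72 s, if anything falls off the work surface, if the arm or the gripper's body presses on something with over 40 N, if the wrist force passes 120 N, or if a joint passes its speed limit or range.

### The arm

A 7-joint arm with a two-finger parallel gripper is mounted at the origin on a cart in front of the work surface, level with it; the furniture and walls round the work are solid. World frame = base frame: x ahead of the robot, y to its left, z up, the work surface at z = 0. Lengths are in m, angles in rad, forces in N, time in s.
With the tool pointing down it reaches from about 0.4 to 0.75 m from the base axis. Payload 19.5 kg.
Tool frame: the origin (TCP) lies on the centre line of the jaws, within the pads' length; the fingertips stand r.finger_overhang ahead of it and the grasp point (between the pads) lies 2 mm behind it (r.finger_overhang is the distance from the TCP to the fingertips, in m); z points along the fingers, y is the line along which they close (so a half turn about z gives the same grasp; the last joint's range is limited). The gripper opens to 85 mm and grips with 20 to 120 N. Pads are 22 mm wide; open, the fingers measure 114 mm over their backs; the gripper's body (76 mm by 85 mm) begins 54 mm behind the grasp point. The pads swing forward as they close: fully open they stand 13 mm farther back than shut.
Start: joints at [-1.348, 0.707, -0.028, 1.485, 0.022, 0.951, -0.075], TCP at [0.15, 0.555, 0.218] pointing down, gripper open.
Joint ranges: [-2.71, 2.71], [-0.32, 2.16], [-1.57, 1.52], [0, 2.45], [-1.46, 4.6], [0, 2.02], [-2.83, 2.83]. Speed limits (rad/s): [1.89, 1.89, 2.57, 2.57, 3.01, 3.01, 3.01].

### API

Orientations are given as a 3x3 rotation matrix whose columns are the frame's x, y, z axes.
In Python, from rig import r gives the robot as it stands.
- The arm moves only by the tool step_arm, never from a script. Its argument "plan" is a list of rows, each a list of 7 numbers: the turn, a rotation vector about the tool's x, y, z in units of 5 degrees (1.0 is 5 degrees), then the shift along the tool's x, y, z in mm, then the closure, from -1 (fully open) to 1 (shut). A call has 1 to 12 rows; each row is the pose to reach, as a shift and turn from the pose commanded when the call began, along the tool's axes at that moment; what a row does not reach only later rows make up. A row lasts 1/10 s, in which the tool goes at most 50 mm and 8.59 degrees, less where a joint would pass 70% of its speed; a pose out of reach is approached as far as the arm can. A call with a gripper value outside its range is refused whole. The fingers move at their own pace and stop on an object; the grip force is fixed at half the most. Time passes only in rows, so rows that repeat a pose let the fingers close. It gives the time, the measured TCP pose, the force, the opening and the grip force at its end, in the units of the state.
- r.get_state(): the state, without advancing time (a new reading comes with each control period).
- r.camera(name): name is "side" or "top"; returns the picture (400x640x3 uint8, red, green, blue); there is no depth.
- r.camera_model(name): a dict with "fx", "fy", "cx", "cy" (pixels), "dist" ([k1, k2, p1, p2, k3] as OpenCV has them; the pictures are not rectified), "R" (3x3) and "t" (3): a world point X has camera coordinates R X + t. Camera axes: x right, y down, z forward; pixel columns grow to the right and rows downward; lengths in m; the calibration is good to about 2 mm. A picture is of the moment at which its call begins. camera_model takes no time and is no camera call.
- r.job_done(): hands the job in; it is judged then, once.
The state is a dict: "time": time; "joints": joint angles; "dq": joint speeds; "tau": joint torques, N m; "tcp_pos": TCP position; "ee_rot": TCP orientation; "contact_force": force on the tool from outside, world axes, zero at the start; "wrist_torque": the same for the moment, N m; "opening": finger opening in m; "grip_force": force on a finger pad.
Only numpy, scipy, OpenCV 4.12 (cv2) and the standard library are available. Lean on these libraries where they do the work, as an engineer would, in place of code of your own. Each camera call takes 0.05 s, during which the arm holds its last target. There are 200 camera calls.

## Working session

There is one attempt and no reset: what is moved stays moved. The work goes in short steps, Python scripts to look and compute and a tool call to move; the robot and the scene stay as the last step left them, time stands still between calls to the robot, and variables do not carry over. Pictures are saved under pics/ and viewed, at most 10 in all, crops included, and the job is handed in when it is done.

Besides the shell and the picture viewer there is one more tool, called after "Request:" as a command line: name --pt "numbers of a row" for each row, then --argument value for the rest. step_arm: Moves the arm, as the interface text tells. Its arguments: {"type":"object","properties":{"plan":{"type":"array"}},"required":["plan"]}

```bash
mkdir -p pics; ls
python3 - <<'E'
from rig import r
import cv2,numpy as np
s=r.get_state();print(s['time'],s['tcp_pos'],np.round(s['ee_rot'],3),s['opening'],r.finger_overhang)
for n in('top','side'):
    cv2.imwrite(f'pics/{n}0.png',r.camera(n)[:,:,::-1]);m=r.camera_model(n);print(n,m)
E
```

```text
pics
0.0 [0.15040461 0.55469967 0.2178367 ] [[-0.965  0.262 -0.   ]
 [ 0.262  0.965 -0.001]
 [-0.    -0.001 -1.   ]] 0.08560770534815995 0.017
top {'fx': 426.7530667529714, 'fy': 426.7530667529714, 'cx': 322.296726847818, 'cy': 197.5158811128336, 'dist': array([-0.05801288,  0.        ,  0.        ,  0.        ,  0.        ]), 'R': array([[ 0.00506427, -0.99970523, -0.02374478],
       [-0.98835275, -0.00139236, -0.1521739 ],
       [ 0.15209598,  0.02423887, -0.98806846]]), 't': array([0.09218695, 0.52438872, 0.99146164])}
side {'fx': 433.00792358014513, 'fy': 433.00792358014513, 'cx': 324.5787207630075, 'cy': 204.8861768009488, 'dist': array([-0.10161778,  0.        ,  0.        ,  0.        ,  0.        ]), 'R': array([[-9.49791765e-01, -3.12881803e-01, -7.61173408e-04],
       [-1.55430490e-01,  4.73937223e-01, -8.66732295e-01],
       [ 2.71545512e-01, -8.23096887e-01, -4.98773043e-01]]), 't': array([0.54204475, 0.10329425, 0.8916615 ])}
```

View pics/top0.png

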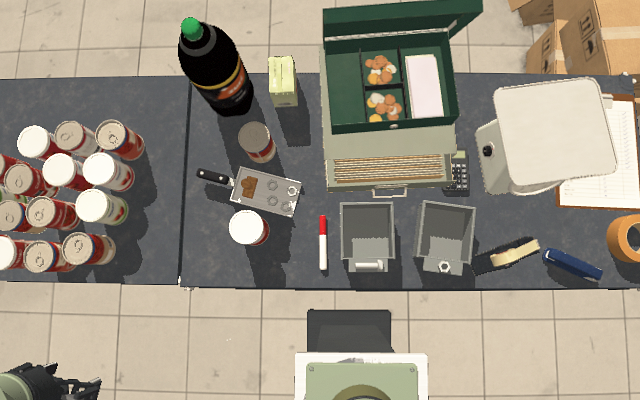

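View pics/side0.png

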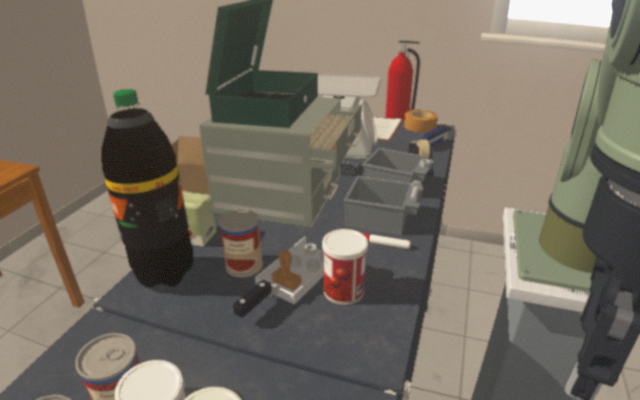

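The top view shows the tray at about (265,190), its handle at (198–232, 173–183) and the stamp at (248,187). The tins are at (257,142) and (249,228), and the marker at (323,242). The bolt bin is at (367,235) and the nut bin is the right one, at (443,235), with its sample nut at (445,267). The side view agrees.

```bash
cat > h.py <<'E'
import cv2,numpy as np
from rig import r
def ray(n,px):
    m=r.camera_model(n);K=np.array([[m['fx'],0,m['cx']],[0,m['fy'],m['cy']],[0,0,1]])
    u=cv2.undistortPoints(np.array(px,float).reshape(-1,1,2),K,m['dist']).reshape(-1,2)
    d=np.c_[u,np.ones(len(u))]@m['R'];return -m['R'].T@m['t'],d
def onz(n,px,z):
    c,d=ray(n,px);return (c+d*((z-c[2])/d[:,2])[:,None])
def proj(n,X):
    m=r.camera_model(n);K=np.array([[m['fx'],0,m['cx']],[0,m['fy'],m['cy']],[0,0,1]])
    return cv2.projectPoints(np.array(X,float).reshape(-1,1,3),cv2.Rodrigues(m['R'])[0],m['t'],K,m['dist'])[0].reshape(-1,2)
E
python3 - <<'E'
from h import *
im=cv2.imread('pics/top0.png')
cv2.imwrite('pics/c0.png',cv2.resize(im[155:225,190:310],None,fx=6.5,fy=6.5,interpolation=cv2.INTER_CUBIC))
cv2.imwrite('pics/c1.png',cv2.resize(im[190:285,310:490],None,fx=4.4,fy=4.4,interpolation=cv2.INTER_CUBIC))
E
```

```text
(no output)
```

View pics/c0.png

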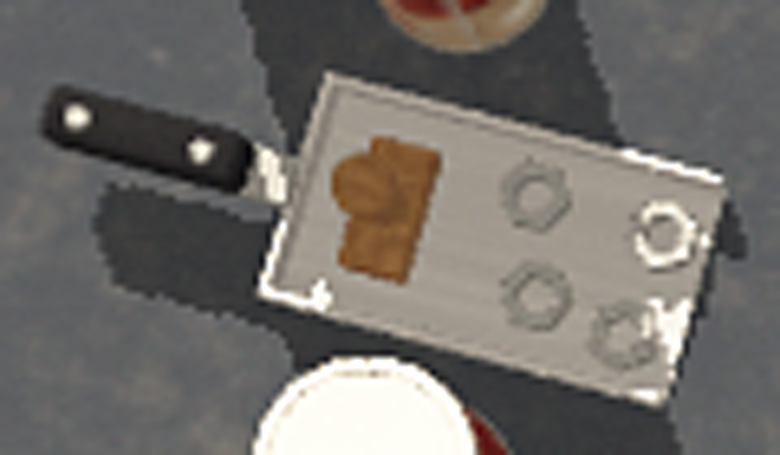

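View pics/c1.png

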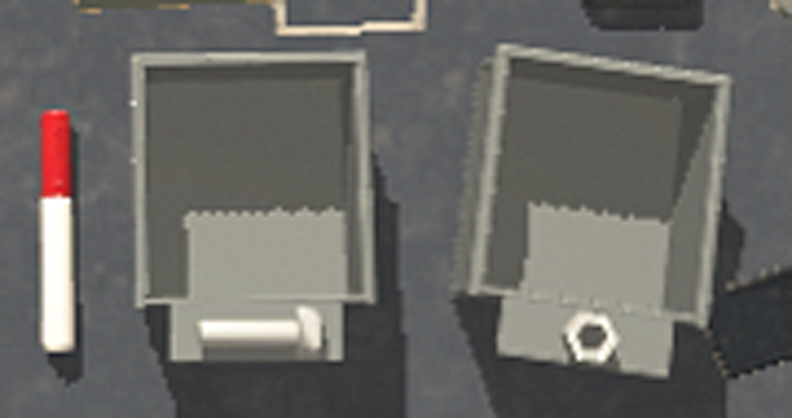

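The crops show it more closely. In c0 the tray rim corners are (330,75), (722,180), (660,403) and (262,293), the knob top is at (365,185), and the four nuts lie in the right half. In c1 the right bin has the nut on its ledge, and its rim corners are (500,45), (730,78), (705,325) and (472,292).

Run:
```python
from h import *
np.set_printoptions(precision=4,suppress=True)
f=lambda p,o,s:(np.array(p,float)+.5)/s-.5+np.array(o)
c0=lambda p,z:onz('top',f(p,(190,155),6.5),z)
c1=lambda p,z:onz('top',f(p,(310,190),4.4),z)
print('rim',c0([(330,75),(722,180),(660,403),(262,293)],.022))
H=c0([(55,88),(45,135),(250,145),(240,190)],.046);print('handle',H,H.mean(0))
d=H[:2].mean(0)-H[2:].mean(0);print('ang',np.degrees(np.arctan2(d[1],d[0])))
print('knob',c0([(365,185)],.077))
b=c0([(375,138),(440,150),(408,282),(342,270)],.022);print('base',b,b.mean(0))
print('nuts',c0([(536,195),(665,235),(536,297),(623,335)],.016))
print('nutbin',c1([(500,45),(730,78),(705,325),(472,292)],.07),c1([(500,45),(730,78),(705,325),(472,292)],.07).mean(0))
print('boltbin',c1([(133,55),(367,53),(373,302),(138,305)],.07))
print('marker',c1([(55,112),(57,352)],.01))
im=cv2.imread('pics/top0.png').astype(int)
tin=onz('top',[(248.5,226),(256,136)],.112);print('tins approx',tin)
```

```text
rim [[0.6066 0.3007 0.022 ]
 [0.5653 0.1483 0.022 ]
 [0.4796 0.1707 0.022 ]
 [0.5214 0.3239 0.022 ]]
handle [[0.5962 0.4005 0.046 ]
 [0.5781 0.4034 0.046 ]
 [0.5741 0.3248 0.046 ]
 [0.5569 0.3279 0.046 ]] [0.5763 0.3641 0.046 ]
ang 74.02471534003183
knob [[0.5529 0.2741 0.077 ]]
base [[0.5817 0.2823 0.022 ]
 [0.577  0.257  0.022 ]
 [0.5257 0.2678 0.022 ]
 [0.5303 0.2933 0.022 ]] [0.5537 0.2751 0.022 ]
nuts [[0.5605 0.2204 0.016 ]
 [0.545  0.1704 0.016 ]
 [0.5209 0.2195 0.016 ]
 [0.5063 0.1858 0.016 ]]
nutbin [[ 0.5145 -0.1436  0.07  ]
 [ 0.4969 -0.2657  0.07  ]
 [ 0.3668 -0.2467  0.07  ]
 [ 0.3839 -0.1251  0.07  ]] [ 0.4405 -0.1953  0.07  ]
boltbin [[ 0.5088  0.052   0.07  ]
 [ 0.5101 -0.0726  0.07  ]
 [ 0.3786 -0.0733  0.07  ]
 [ 0.3767  0.0495  0.07  ]]
marker [[0.4849 0.0949 0.01  ]
 [0.3513 0.0931 0.01  ]]
tins approx [[0.4483 0.2574 0.112 ]
 [0.6573 0.2466 0.112 ]]
```

Request:
step_arm --pt "0 0 0 -45 -16 0 -0.4" --pt "0 0 0 -90 -32 0 -0.4" --pt "0 0 0 -135 -48 0 -0.4" --pt "0 0 0 -180 -64 0 -0.4" --pt "0 0 0 -225 -80 0 -0.4" --pt "0 0 0 -270 -96 0 -0.4" --pt "0 0 0 -315 -112 0 -0.4" --pt "0 0 0 -360 -128 0 -0.4" --pt "0 0 0 -405 -144 0 -0.4" --pt "0 0 0 -462 -165 0 -0.4" --pt "0 0 0 -462 -165 0 -0.4" --pt "0 0 0 -462 -165 0 -0.4"

```text
time: 1.3
tcp_pos: [0.5543, 0.273, 0.2176]
ee_rot: [[-0.964, 0.265, -0.001], [0.265, 0.964, -0.001], [0.0, -0.001, -1.0]]
contact_force: [-0.8, 1.3, -0.0]
opening: 0.0597
grip_force: 0.0
```

Request:
step_arm --pt "0 0 0 0 1 40 -0.4" --pt "0 0 0 0 1 80 -0.4" --pt "0 0 0 0 1 115 -0.4" --pt "0 0 0 0 1 140 -0.4" --pt "0 0 0 0 1 152 -0.4" --pt "0 0 0 0 1 152 -0.4" --pt "0 0 0 0 1 152 0.9" --pt "0 0 0 0 1 152 0.9" --pt "0 0 0 0 1 152 0.9" --pt "0 0 0 0 1 152 0.9" --pt "0 0 0 0 1 152 0.9" --pt "0 0 0 0 1 152 0.9"

```text
time: 2.5
tcp_pos: [0.5535, 0.2757, 0.0664]
ee_rot: [[-0.965, 0.262, 0.0], [0.262, 0.965, -0.0], [-0.0, -0.0, -1.0]]
contact_force: [-0.2, 0.1, 0.4]
opening: 0.0043
grip_force: 0.0
```

Run:
```python
from h import *
a=r.camera('top')[120:260,190:320,::-1];b=r.camera('side')[200:330,210:380,::-1]
a=cv2.resize(a,(520,560));b=cv2.resize(b,(0,0),fx=1.6,fy=1.6)
o=np.zeros((560,800,3),np.uint8);o[:,:520]=a;o[:b.shape[0],520:520+b.shape[1]]=b[:,:280];cv2.imwrite('pics/g1.png',o);print(r.get_state()['opening'],proj('side',[.5535,.2757,.0664]))
```

```text
0.004122803816379487 [[285.91109294 254.82628858]]
```

View pics/g1.png

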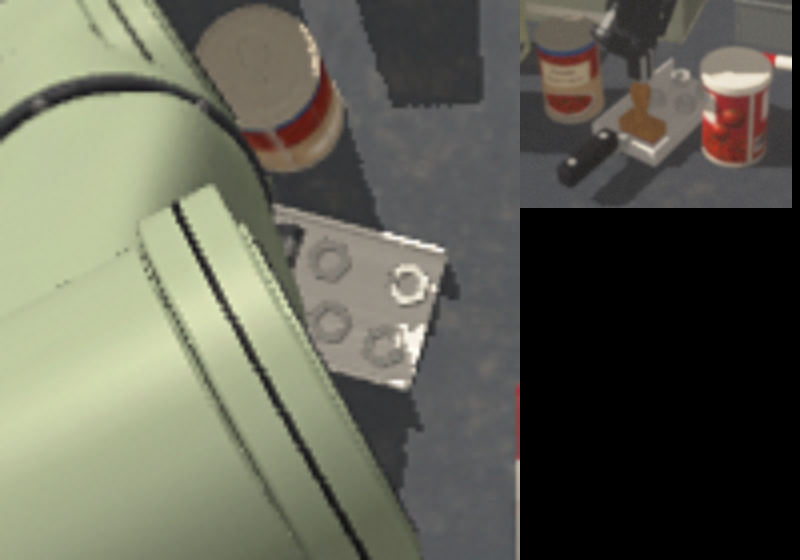

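Run:
```python
from h import *
b=r.camera('side')[200:300,230:350,::-1]
cv2.imwrite('pics/g2.png',cv2.resize(b,(0,0),fx=6,fy=6,interpolation=cv2.INTER_CUBIC))
```

```text
(no output)
```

View pics/g2.png

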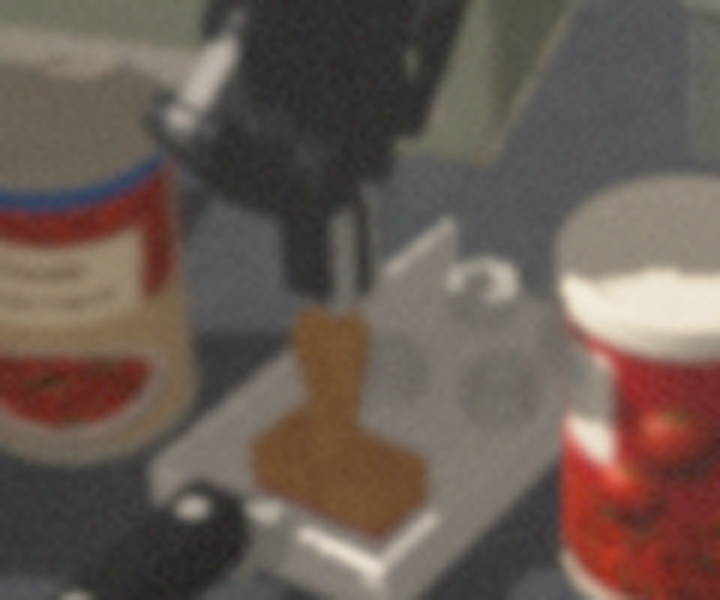

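The side crop shows the closed finger ends at (330,305), right at the knob top (333,315), with the stamp still upright. I'll check whether they are above the knob or behind it.

Run:
```python
from h import *
np.set_printoptions(precision=4,suppress=True)
def cen(im,off):
    h=cv2.cvtColor(im,cv2.COLOR_BGR2HSV);m=((h[...,0]>5)&(h[...,0]<20)&(h[...,1]>110)&(h[...,2]>60)).astype(np.uint8)
    n,l,s,c=cv2.connectedComponentsWithStats(m);k=1+s[1:,4].argmax();print(s[k],off);return l==k
for nm,im in(('before',cv2.imread('pics/side0.png')),('now',r.camera('side')[:,:,::-1].copy())):
    m=cen(im[240:310,265:312].copy(),(265,240))
    for y in range(m.shape[0]):
        x=np.where(m[y])[0]
        if len(x) and y%3==0: print(y+240,x.min()+265,x.max()+265,end=' | ')
    print()
print(proj('side',[[.5537,.2745,z] for z in(.003,.022,.077)]))
print('tip',proj('side',[.5535,.2757,.0494]))
```

```text
[  8  11  28  38 531] (265, 240)
252 281 288 | 255 279 289 | 258 280 290 | 261 281 289 | 264 281 289 | 267 282 288 | 270 277 288 | 273 274 291 | 276 273 298 | 279 273 300 | 282 278 299 | 285 284 297 | 288 291 293 | 
[  7  12  29  37 538] (265, 240)
252 281 283 | 255 279 290 | 258 280 290 | 261 281 289 | 264 281 289 | 267 282 288 | 270 277 288 | 273 273 292 | 276 273 299 | 279 273 299 | 282 278 299 | 285 284 297 | 288 291 294 | 
[[287.6517 281.5154]
 [287.1863 273.6376]
 [285.7884 249.673 ]]
tip [[286.3492 262.3208]]
```

Request:
step_arm --pt "0 0 0 0 0 -25 0.9" --pt "0 0 0 0 0 -50 0.9" --pt "0 0 0 0 0 -60 0.9" --pt "0 0 0 0 0 -60 0.9"

```text
time: 3.1
tcp_pos: [0.5539, 0.276, 0.1273]
ee_rot: [[-0.965, 0.262, 0.002], [0.262, 0.965, 0.001], [-0.001, 0.001, -1.0]]
contact_force: [0.5, -0.4, -0.3]
opening: 0.0048
grip_force: 0.0
```

Run:
```python
from h import *
im=r.camera('side')[:,:,::-1]
s=r.get_state();p=s['tcp_pos'];z=s['ee_rot'][:,2]
pts=proj('side',[p,p+.017*z,p-.056*z]);print(p,s['opening'],pts)
b=cv2.resize(im[150:300,230:350],(0,0),fx=4,fy=4,interpolation=cv2.INTER_CUBIC)
for q,c in zip(pts,((0,255,0),(255,0,255),(0,255,255))): cv2.circle(b,tuple(int(v) for v in ((q-[230,150])*4+2)),3,c,-1)
cv2.imwrite('pics/g3.png',b)
```

```text
[0.5534416  0.27570573 0.12609713] 0.004240916658587645 [[284.34273548 227.11054091]
 [284.80565393 235.23456911]
 [282.76292018 198.97993879]]
```

View pics/g3.png

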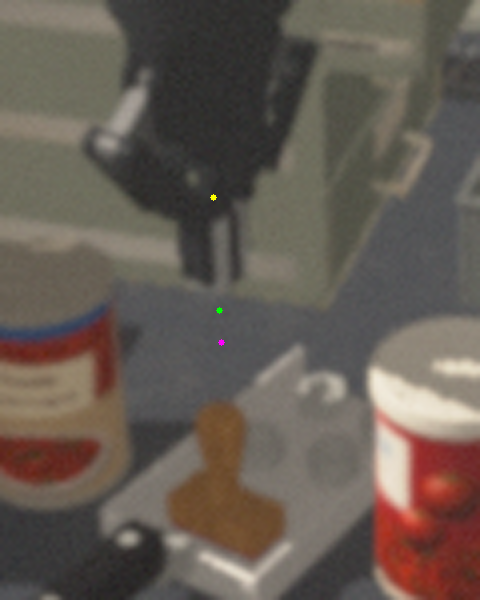

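The side view shows the fingertips at (215,285), about 14 px above the nominal point at (221,342). So the fingers sit about 30 mm farther back than the reported pose implies. I'll allow for that.

Request:
step_arm --pt "0 0 0 0 0 0 -0.4" --pt "0 0 0 0 0 0 -0.4" --pt "0 0 0 0 0 0 -0.4" --pt "0 0 0 0 0 35 -0.4" --pt "0 0 0 0 0 70 -0.4" --pt "0 0 0 0 0 97 -0.4" --pt "0 0 0 0 0 97 -0.4" --pt "0 0 0 0 0 97 0.9" --pt "0 0 0 0 0 97 0.9" --pt "0 0 0 0 0 97 0.9" --pt "0 0 0 0 0 97 0.9" --pt "0 0 0 0 0 97 0.9"

```text
time: 4.35
tcp_pos: [0.5543, 0.2763, 0.0309]
ee_rot: [[-0.965, 0.262, 0.002], [0.262, 0.965, 0.001], [-0.002, 0.002, -1.0]]
contact_force: [0.6, 2.0, 7.1]
opening: 0.0205
grip_force: 58.3
```

Request:
step_arm --pt "0 0 0 0 0 -15 0.9" --pt "0 0 0 0 0 -50 0.9" --pt "0 0 0 0 0 -95 0.9" --pt "0 0 0 0 0 -138 0.9" --pt "0 0 0 30 14 -138 0.9" --pt "0 0 0 70 33 -138 0.9" --pt "0 0 0 110 52 -138 0.9" --pt "0 0 0 145 68 -138 0.9" --pt "0 0 0 159 75 -138 0.9" --pt "0 0 0 159 75 -138 0.9" --pt "0 0 0 159 75 -138 0.9"

```text
time: 5.45
tcp_pos: [0.4206, 0.389, 0.1681]
ee_rot: [[-0.965, 0.262, 0.001], [0.262, 0.965, -0.0], [-0.001, 0.0, -1.0]]
contact_force: [0.1, -1.0, 0.6]
opening: 0.0202
grip_force: 58.8
```

Run:
```python
from h import *
a=r.camera('top')[130:280,170:350,::-1];b=r.camera('side')[160:380,200:400,::-1]
a=cv2.resize(a,(0,0),fx=2.2,fy=2.2);b=cv2.resize(b,(0,0),fx=2,fy=2)
o=np.zeros((440,800,3),np.uint8);o[:a.shape[0],:a.shape[1]]=a;o[:,400:]=b;cv2.imwrite('pics/g4.png',o)
```

```text
(no output)
```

View pics/g4.png

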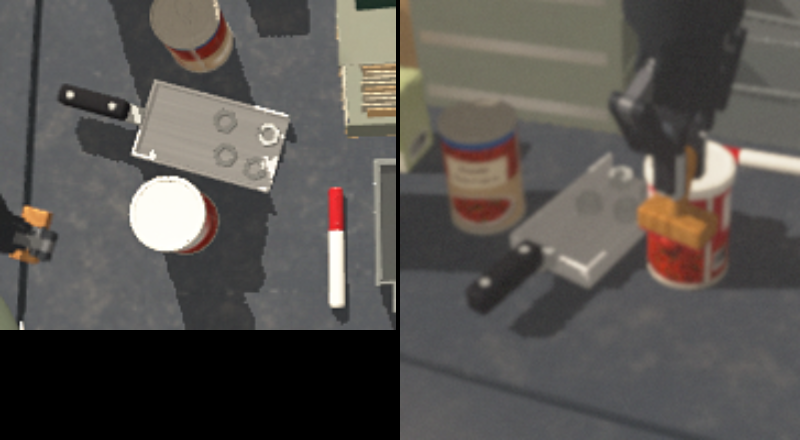

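The stamp is held upright and tray and nuts are undisturbed. The table seam near (30,230) in the left view is too close, so I'll place the stamp a bit more to the right and nearer.

Request:
step_arm --pt "0 0 0 14 -26 0 0.9" --pt "0 0 0 28 -53 10 0.9" --pt "0 0 0 28 -53 50 0.9" --pt "0 0 0 28 -53 90 0.9" --pt "0 0 0 28 -53 120 0.9" --pt "0 0 0 28 -53 132 0.9" --pt "0 0 0 28 -53 138 0.9" --pt "0 0 0 28 -53 138 0.9" --pt "0 0 0 28 -53 138 0.9"

```text
time: 6.45
tcp_pos: [0.3793, 0.3462, 0.0304]
ee_rot: [[-0.965, 0.262, 0.001], [0.262, 0.965, 0.001], [-0.001, 0.001, -1.0]]
contact_force: [0.2, -0.4, 0.5]
opening: 0.0205
grip_force: 58.9
```

Request:
step_arm --pt "0 0 0 0 0 2 0.9" --pt "0 0 0 0 0 2.5 0.9" --pt "0 0 0 0 0 2.5 0.9"

```text
time: 6.75
tcp_pos: [0.3792, 0.3465, 0.0278]
ee_rot: [[-0.965, 0.262, 0.001], [0.262, 0.965, 0.001], [-0.001, 0.002, -1.0]]
contact_force: [0.1, 0.4, 12.0]
opening: 0.0205
grip_force: 59.8
```

Request:
step_arm --pt "0 0 0 0 0 0 0.2" --pt "0 0 0 0 0 0 0.0" --pt "0 0 0 0 0 0 -0.4" --pt "0 0 0 0 0 0 -0.4" --pt "0 0 0 0 0 0 -0.4" --pt "0 0 0 0 0 -20 -0.4" --pt "0 0 0 0 0 -60 -0.4" --pt "0 0 0 0 0 -105 -0.4" --pt "0 0 0 0 0 -150 -0.4" --pt "0 0 0 0 0 -160 -0.4"

```text
time: 7.75
tcp_pos: [0.3796, 0.3467, 0.191]
ee_rot: [[-0.965, 0.262, 0.004], [0.262, 0.965, 0.004], [-0.003, 0.005, -1.0]]
contact_force: [0.7, -0.4, -1.0]
opening: 0.0597
grip_force: 0.0
```

Request:
step_arm --pt "0 0 1.6 -17 4 0 -0.4" --pt "0 0 3.2 -34 8 0 -0.4" --pt "0 0 4.8 -51 12 0 -0.4" --pt "0 0 6.4 -68 16 0 -0.4" --pt "0 0 8 -85 20 0 -0.4" --pt "0 0 9.6 -102 24 0 -0.4" --pt "0 0 11.2 -119 28 0 -0.4" --pt "0 0 12.8 -136 32 0 -0.4" --pt "0 0 14.4 -153 36 0 -0.4" --pt "0 0 16 -170 40 0 -0.4" --pt "0 0 17.5 -186 45 0 -0.4" --pt "0 0 18 -186 45 0 -0.4"

```text
time: 8.95
tcp_pos: [0.5713, 0.3399, 0.1857]
ee_rot: [[0.268, 0.964, -0.0], [0.964, -0.268, -0.001], [-0.001, 0.0, -1.0]]
contact_force: [-0.6, 1.1, 0.5]
opening: 0.0596
grip_force: 0.0
```

Run:
```python
from h import *
np.set_printoptions(precision=4,suppress=True)
s=r.get_state();print(s['tcp_pos'],s['ee_rot'],s['joints'])
im=r.camera('side')[:,:,::-1].copy();cv2.imwrite('pics/s5.png',im)
h=cv2.cvtColor(im,cv2.COLOR_BGR2HSV);m=((h[...,0]>5)&(h[...,0]<20)&(h[...,1]>110)&(h[...,2]>60)).astype(np.uint8)
n,l,st,c=cv2.connectedComponentsWithStats(m)
print([tuple(x) for x in st[1:] if x[4]>200]);print(proj('side',[[.379,.346,z] for z in(0,.019,.074)]))
p=s['tcp_pos'];z=s['ee_rot'][:,2]
print(proj('side',[p,p-.013*z]))
t=r.camera('top')[:,:,::-1];cv2.imwrite('pics/t5.png',t)
```

```text
[0.5713 0.3399 0.1857] [[ 0.2677  0.9635 -0.0002]
 [ 0.9635 -0.2677 -0.0015]
 [-0.0015  0.0002 -1.    ]] [-0.7329  0.9234  0.3819  1.1553 -0.3348  1.1227 -0.6164]
[(np.int32(404), np.int32(109), np.int32(33), np.int32(23), np.int32(594)), (np.int32(176), np.int32(138), np.int32(31), np.int32(72), np.int32(1081)), (np.int32(0), np.int32(160), np.int32(83), np.int32(147), np.int32(3209)), (np.int32(109), np.int32(193), np.int32(20), np.int32(28), np.int32(325)), (np.int32(352), np.int32(296), np.int32(34), np.int32(45), np.int32(843))]
[[369.167  330.7493]
 [369.8116 322.5008]
 [371.7652 297.1542]]
[[256.02   214.2768]
 [255.3417 207.0876]]
```

Request:
step_arm --pt "0 0 0 0 0 40 -0.4" --pt "0 0 0 0 0 80 -0.4" --pt "0 0 0 0 0 120 -0.4" --pt "0 0 0 0 0 150 -0.4" --pt "0 0 0 0 0 170 -0.4" --pt "0 0 0 0 0 182 -0.4" --pt "0 0 0 0 0 182 -0.4" --pt "0 0 0 0 0 182 0.9" --pt "0 0 0 0 0 182 0.9" --pt "0 0 0 0 0 182 0.9" --pt "0 0 0 0 0 182 0.9" --pt "0 0 0 0 0 182 0.9"

```text
time: 10.25
tcp_pos: [0.5706, 0.3409, 0.006]
ee_rot: [[0.261, 0.965, 0.001], [0.965, -0.261, 0.001], [0.001, 0.001, -1.0]]
contact_force: [-1.0, -1.8, 7.6]
opening: 0.0207
grip_force: 59.5
```

Request:
step_arm --pt "0 -0.3 0 0 0 -8 0.9" --pt "0 -0.6 0 0 0 -20 0.9" --pt "0 -1 0 0 0 -40 0.9" --pt "0 -1 0 0 0 -65 0.9" --pt "0 -1 0 0 0 -95 0.9" --pt "0 -1 0 0 0 -125 0.9" --pt "0 -1 0 0 0 -150 0.9" --pt "0 -1 0 0 0 -165 0.9" --pt "0 -1 0 0 0 -170 0.9" --pt "0 -1 0 0 0 -170 0.9"

```text
time: 11.25
tcp_pos: [0.5701, 0.3408, 0.1751]
ee_rot: [[0.261, 0.965, -0.022], [0.962, -0.262, -0.084], [-0.087, 0.0, -0.996]]
contact_force: [0.0, 0.7, -2.9]
opening: 0.021
grip_force: 58.9
```

Run:
```python
from h import *
np.set_printoptions(precision=3,suppress=True)
s=r.get_state();print(s['tcp_pos'],s['ee_rot'],s['joints'],s['contact_force'],s['wrist_torque'])
a=r.camera('top')[110:260,190:350,::-1];b=r.camera('side')[110:310,190:390,::-1]
a=cv2.resize(a,(0,0),fx=2.5,fy=2.5);b=cv2.resize(b,(0,0),fx=2,fy=2)
o=np.zeros((400,800,3),np.uint8);o[:a.shape[0],:a.shape[1]]=a;o[:,400:]=b;cv2.imwrite('pics/g6.png',o)
```

```text
[0.57  0.341 0.175] [[ 0.261  0.965 -0.022]
 [ 0.962 -0.262 -0.084]
 [-0.087  0.    -0.996]] [-0.766  0.977  0.424  1.076 -0.306  1.212 -0.653] [ 0.005  0.75  -2.852] [ 0.33  -0.057  0.002]
```

View pics/g6.png

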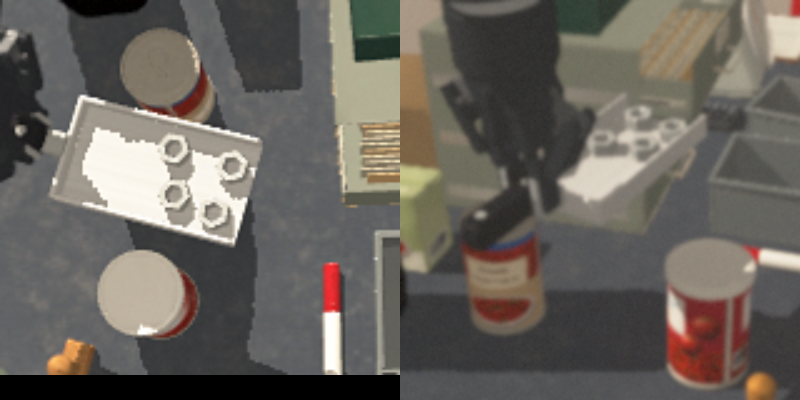

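The tray is held with its open edge up about 5° and the four nuts in place. Next I'll compute a carry path and a tipping path about the edge.

```bash
cat > plan.py <<'E'
from h import *
from scipy.spatial.transform import Rotation as Ro
np.set_printoptions(precision=3,suppress=True)
def pose(E,yaw,tilt,L=np.array([-.190,0,.003])):
    # tool x = tray x, tool y = -tray y
    a,t=np.radians([yaw,tilt]);u=np.array([np.cos(a),np.sin(a),0]);k=np.array([0,0,1.])
    x=u*np.cos(t)+k*np.sin(t);z=-(k*np.cos(t)-u*np.sin(t));R=np.c_[x,np.cross(z,x),z]
    return np.array(E)-R@L,R
def row(P,R,s=None):
    s=s or r.get_state();R0=Ro.from_matrix(s['ee_rot']).as_matrix();p0=np.array(s['tcp_pos'])
    return np.r_[Ro.from_matrix(R0.T@R).as_rotvec()/np.radians(5),(R0.T@(P-p0))*1000]
E
python3 - <<'E'
from plan import *
P,R=pose((.427,-.165,.165),95,-5);print(P)
print('mid',row(np.array([.41,.30,.175]),R));print('end',row(P+[0,0,.02],R));print(row(P,R))
E
```

```text
[0.41  0.024 0.151]
mid [  -0.363    0.007   -4.018  -80.747 -143.494    6.14 ]
end [  -0.363    0.007   -4.018 -345.835  -70.734   33.06 ]
[  -0.363    0.007   -4.018 -344.076  -70.716   52.983]
```

Request:
step_arm --pt "-0.1 0 -0.8 -14 -26 1 0.9" --pt "-0.15 0 -1.6 -30 -55 2 0.9" --pt "-0.2 0 -2.4 -47 -85 3 0.9" --pt "-0.3 0 -3.2 -65 -117 5 0.9" --pt "-0.36 0 -4 -83 -143 6 0.9" --pt "-0.36 0 -4 -115 -134 9 0.9" --pt "-0.36 0 -4 -150 -124 13 0.9" --pt "-0.36 0 -4 -188 -114 17 0.9" --pt "-0.36 0 -4 -226 -103 21 0.9" --pt "-0.36 0 -4 -264 -93 25 0.9" --pt "-0.36 0 -4 -302 -83 29 0.9" --pt "-0.36 0 -4 -330 -75 32 0.9"

```text
time: 12.55
tcp_pos: [0.4102, 0.038, 0.1713]
ee_rot: [[-0.084, 0.996, 0.007], [0.993, 0.084, -0.088], [-0.088, -0.0, -0.996]]
contact_force: [0.4, 0.3, -2.8]
opening: 0.021
grip_force: 59.1
```

Run:
```python
from plan import *
s=r.get_state();print(s['time'],s['tcp_pos'],s['joints'],s['contact_force'],s['opening'])
for E,t in (((.427,-.165,.165),-5),((.427,-.165,.150),5),((.427,-.165,.135),13),((.427,-.165,.12),20)):
    P,R=pose(E,95,t);print(t,P,row(P,R,s))
```

```text
12.55 [0.41  0.038 0.171] [-0.399  0.59   0.27   2.109 -0.135  0.471  0.032] [ 0.375  0.262 -2.812] 0.02102468293849904
-5 [0.41  0.024 0.151] [ -0.005   0.01   -0.032 -12.401  -0.876  21.084]
5 [0.411 0.023 0.17 ] [ -0.003   2.01   -0.032 -14.516  -0.878   3.081]
13 [0.411 0.019 0.181] [ -0.      3.61   -0.032 -20.037  -0.868  -7.59 ]
20 [0.412 0.012 0.188] [  0.002   5.01   -0.032 -27.578  -0.85  -14.091]
```

Request:
step_arm --pt "0 0.7 0 -5 -1 1 0.9" --pt "0 1.4 0 -10 -1 2 0.9" --pt "0 2 0 -14 -1 3 0.9" --pt "0 2.8 0 -17 -1 -2 0.9" --pt "0 3.6 0 -20 -1 -7 0.9" --pt "0 4.3 0 -24 -1 -11 0.9" --pt "0 5 0 -28 -1 -14 0.9" --pt "0 5 0 -28 -1 -14 0.9"

```text
time: 13.35
tcp_pos: [0.412, 0.0117, 0.1875]
ee_rot: [[-0.076, 0.997, -0.028], [0.936, 0.081, 0.342], [0.343, -0.0, -0.939]]
contact_force: [-0.5, 0.3, -3.3]
opening: 0.0209
grip_force: 59.2
```

Run:
```python
from plan import *
s=r.get_state();print(s['time'],s['tcp_pos'],s['ee_rot'],s['joints'],s['contact_force'])
a=r.camera('top')[160:290,300:500,::-1];b=r.camera('side')[100:260,300:460,::-1]
cv2.imwrite('pics/t7.png',a);cv2.imwrite('pics/s7.png',b)
a=cv2.resize(a,(0,0),fx=4,fy=4,interpolation=cv2.INTER_CUBIC)
p=s['tcp_pos'];R=s['ee_rot']
for i,L in enumerate(([-.19,0,.003],[-.19,.045,-.016],[-.19,-.045,-.016])):
    q=(proj('top',p+R@L)[0]-[300,160])*4+2;cv2.circle(a,tuple(int(v) for v in q),3,(0,0,255),-1);print(q)
    q=proj('top',p+[0,0,.03]+R@(np.array(L)+[0,0,.03]))[0];q=(q-[300,160])*4+2;cv2.circle(a,tuple(int(v) for v in q),3,(0,255,0),-1)
cv2.imwrite('pics/g7.png',a)
```

```text
13.35 [0.412 0.012 0.187] [[-0.076  0.997 -0.028]
 [ 0.936  0.081  0.342]
 [ 0.343 -0.    -0.939]] [ 0.287  0.598 -0.22   2.041 -0.389  0.615  0.513] [-0.498  0.346 -3.25 ]
[557.665 306.513]
[568.056 220.831]
[587.446 387.145]
```

View pics/g7.png

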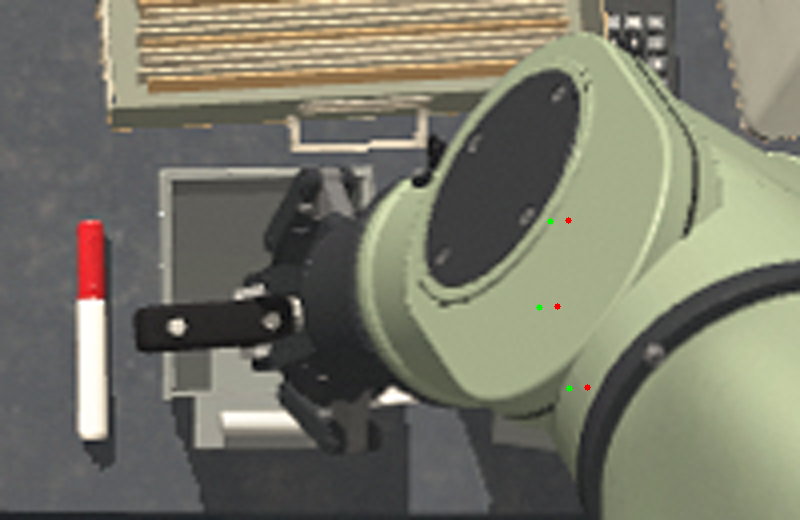

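The arm hides the tray from above. The handle rivets show at (177,326) and (272,319), which can settle which offset model holds.

Run:
```python
from plan import *
f=lambda p,o,s:(np.array(p,float)+.5)/s-.5+np.array(o)
rv=onz('top',f([(76,118),(203,150)],(190,155),6.5),.0465);print(rv)
# at grasp: reported pose
p0=np.array([.5706,.3409,.006]);R0=np.array([[.261,.965,0],[.965,-.261,0],[0,0,-1.]])
s=r.get_state();p,R=np.array(s['tcp_pos']),np.array(s['ee_rot'])
LA=(rv-p0)@R0; LB=(rv-p0-[0,0,.03])@R0
print('tool',(proj('top',p+LA@R.T)-[300,160])*4+2,'world',(proj('top',p+[0,0,.03]+LB@R.T)-[300,160])*4+2)
for t in(20,30,40,48):
    P,Rr=pose((.427,-.165,.12 if t<25 else .095),95,t);print(t,P,row(P,Rr,s))
```

```text
[[0.585 0.392 0.046]
 [0.572 0.342 0.046]]
tool [[173.777 325.978]
 [270.299 317.95 ]] world [[152.461 327.55 ]
 [249.632 319.486]]
20 [0.412 0.012 0.188] [ 0.007  0.013 -0.025 -1.484 -0.472 -0.735]
30 [ 0.413 -0.003  0.193] [  0.009   2.013  -0.024 -13.452  -0.44  -10.177]
40 [ 0.414 -0.022  0.219] [  0.011   4.013  -0.023 -22.566  -0.4   -42.022]
48 [ 0.416 -0.041  0.238] [  0.013   5.613  -0.022 -33.757  -0.361 -66.054]
```

The rivets fit the rigid tool offset, so the edge is where planned. Tipping on.

Request:
step_arm --pt "0 0.4 0 -4 0 -2 0.9" --pt "0 0.8 0 -7 0 -4 0.9" --pt "0 1.2 0 -9 0 -6 0.9" --pt "0 1.6 0 -11 0 -8 0.9" --pt "0 2 0 -13 0 -10 0.9" --pt "0 2.4 0 -15 0 -16 0.9" --pt "0 2.8 0 -17 0 -22 0.9" --pt "0 3.2 0 -19 0 -29 0.9" --pt "0 3.6 0 -21 0 -35 0.9" --pt "0 4 0 -23 0 -42 0.9" --pt "0 4 0 -23 0 -42 0.9"

```text
time: 14.55
tcp_pos: [0.4152, -0.0222, 0.2192]
ee_rot: [[-0.065, 0.996, -0.055], [0.764, 0.086, 0.64], [0.642, -0.0, -0.767]]
contact_force: [-0.3, 1.7, -1.0]
opening: 0.021
grip_force: 59.4
```

Run:
```python
from plan import *
s=r.get_state();print(s['time'],s['tcp_pos'],s['ee_rot'],s['joints'],s['contact_force'],s['wrist_torque'],s['opening'])
for t in(40,46,52,58):
    P,Rr=pose((.427,-.165,.09),95,t);print(t,P,row(P,Rr,s))
```

```text
14.55 [ 0.415 -0.022  0.219] [[-0.065  0.996 -0.055]
 [ 0.764  0.086  0.64 ]
 [ 0.642 -0.    -0.767]] [ 0.635  0.716 -0.384  1.877 -0.489  0.936  0.752] [-0.281  1.688 -1.019] [-0.852 -0.022 -0.007] 0.02102312248699629
40 [ 0.414 -0.022  0.214] [ 0.008  0.013 -0.016 -2.787 -0.697  3.925]
46 [ 0.416 -0.036  0.229] [  0.009   1.213  -0.016  -4.164  -0.681 -15.917]
52 [ 0.417 -0.051  0.242] [  0.01    2.413  -0.015  -7.609  -0.663 -35.507]
58 [ 0.418 -0.067  0.253] [  0.011   3.613  -0.015 -13.082  -0.642 -54.629]
```

Request:
step_arm --pt "0 0.6 0 -3 0 -6 0.9" --pt "0 1.2 0 -4 -0.5 -16 0.9" --pt "0 1.8 0 -6 -0.5 -26 0.9" --pt "0 2.4 0 -8 -0.5 -36 0.9" --pt "0 3 0 -10 -0.5 -45 0.9" --pt "0 3.6 0 -13 -0.5 -55 0.9" --pt "0 3.6 0 -13 -0.5 -55 0.9" --pt "0 3.6 0 -13 -0.5 -55 0.9" --pt "0 3.6 0 -13 -0.5 -55 0.9"

```text
time: 15.45
tcp_pos: [0.4185, -0.0663, 0.2535]
ee_rot: [[-0.047, 0.996, -0.074], [0.53, 0.087, 0.844], [0.847, 0.001, -0.532]]
contact_force: [0.6, 0.5, -2.1]
opening: 0.0209
grip_force: 59.4
```

Run:
```python
from plan import *
s=r.get_state();print(s['time'],s['tcp_pos'],s['ee_rot'],s['joints'],s['contact_force'],s['wrist_torque'],s['opening'])
P,Rr=pose((.427,-.165,.17),95,35);print(P,row(P,Rr,s))
P,Rr=pose((.427,-.165,.17),95,10);print(P,row(P,Rr,s))
P,Rr=pose((.427,-.165,.17),95,0);print(P,row(P,Rr,s))
```

```text
15.45 [ 0.418 -0.066  0.253] [[-0.047  0.996 -0.074]
 [ 0.53   0.087  0.844]
 [ 0.847  0.001 -0.532]] [ 0.823  0.867 -0.445  1.675 -0.526  1.28   0.832] [ 0.631  0.479 -2.115] [-1.108 -0.123  0.026] 0.020858096605159925
[ 0.414 -0.012  0.281] [ 0.003 -4.577  0.007 52.821 -0.083 31.574]
[0.411 0.021 0.206] [ 0.004 -9.577  0.006  6.251 -0.12  99.379]
[0.41  0.024 0.173] [  0.005 -11.577   0.006 -19.844  -0.139 119.78 ]
```

Request:
step_arm --pt "0 -1 0 25 0 -10 0.9" --pt "0 -2.2 0 45 0 -10 0.9" --pt "0 -3.4 0 53 0 10 0.9" --pt "0 -4.6 0 53 0 32 0.9" --pt "0 -5.8 0 45 0 50 0.9" --pt "0 -7 0 36 0 68 0.9" --pt "0 -8.2 0 22 0 84 0.9" --pt "0 -9.6 0 6 0 99 0.9" --pt "0 -10.8 0 -10 0 112 0.9" --pt "0 -11.6 0 -20 0 120 0.9" --pt "0 -11.6 0 -20 0 120 0.9"

```text
time: 16.55
tcp_pos: [0.41, 0.0266, 0.1723]
ee_rot: [[-0.093, 0.996, 0.001], [0.996, 0.093, -0.002], [-0.002, 0.001, -1.0]]
contact_force: [0.1, 0.5, -1.3]
opening: 0.0211
grip_force: 59.3
```

Run:
```python
from plan import *
s=r.get_state();print(s['time'],s['tcp_pos'],s['ee_rot'],s['joints'],s['contact_force'],s['wrist_torque'])
cv2.imwrite('pics/t8.png',r.camera('top')[:,:,::-1]);cv2.imwrite('pics/s8.png',r.camera('side')[:,:,::-1])
print((s['joints']))
# back path: origin tray pose
R0=np.array([[.261,.965,0],[.965,-.261,0],[0,0,-1.]])
for P in([.41,.3,.185],[.5706,.3409,.185]):print(row(np.array(P),R0,s))
```

```text
16.55 [0.41  0.027 0.172] [[-0.093  0.996  0.001]
 [ 0.996  0.093 -0.002]
 [-0.002  0.001 -1.   ]] [-0.172  0.566  0.045  2.11  -0.049  0.466  0.003] [ 0.069  0.534 -1.26 ] [ 0.075  0.031 -0.013]
[-0.172  0.566  0.045  2.11  -0.049  0.466  0.003]
[  0.012   0.025   4.09  272.234  25.319 -13.292]
[  0.012   0.025   4.09  298.083 189.017 -13.244]
```

Request:
step_arm --pt "0 0 0 35 3 -5 0.9" --pt "0 0 0 75 7 -10 0.9" --pt "0 0 0 120 11 -13 0.9" --pt "0 0 0 165 15 -13 0.9" --pt "0 0 0 210 19 -13 0.9" --pt "0 0 0 245 23 -13 0.9" --pt "0 0 0.4 272 30 -13 0.9" --pt "0 0 1.3 280 65 -13 0.9" --pt "0 0 2.2 286 105 -13 0.9" --pt "0 0 3.1 292 145 -13 0.9" --pt "0 0 4 298 180 -13 0.9" --pt "0 0 4.1 298 189 -13 0.9"

```text
time: 17.85
tcp_pos: [0.5768, 0.335, 0.186]
ee_rot: [[0.274, 0.962, 0.0], [0.962, -0.274, 0.002], [0.002, -0.0, -1.0]]
contact_force: [-0.8, -0.6, -1.6]
opening: 0.0211
grip_force: 59.4
```

Run:
```python
from plan import *
s=r.get_state();print(s['time'],s['tcp_pos'],s['ee_rot'],s['contact_force'],s['wrist_torque'])
a=r.camera('top')[:,:,::-1].copy();cv2.imwrite('pics/t9.png',a)
b=cv2.imread('pics/top0.png')
d=np.abs(a.astype(int)-b).sum(2)
m=(d>60).astype(np.uint8);m[:,:330]=0
n,l,st,c=cv2.connectedComponentsWithStats(m)
for i in range(1,n):
    if st[i,4]>6: print(st[i],c[i],onz('top',[c[i]],.01))
# tray location: rivets seen?
R0=np.array([[.261,.965,0],[.965,-.261,0],[0,0,-1.]])
print(row(np.array([.5706,.3409,.01]),R0,s))
```

```text
17.85 [0.577 0.335 0.186] [[ 0.274  0.962  0.   ]
 [ 0.962 -0.274  0.002]
 [ 0.002 -0.    -1.   ]] [-0.774 -0.625 -1.641] [ 0.005  0.054 -0.038]
[441 224  22  35 409] [451.081 241.244] [[ 0.421 -0.222  0.01 ]]
[330 263   4  12  30] [331.033 269.367] [[0.352 0.072 0.01 ]]
[330 383  10  17 109] [333.404 392.771] [[0.064 0.066 0.01 ]]
[ -0.002  -0.026  -0.157   3.622  -7.558 176.019]
```

Request:
step_arm --pt "0 0 -0.15 3.5 -7.5 0 0.9" --pt "0 0 -0.15 3.5 -7.5 0 0.9" --pt "0 0 -0.15 3.5 -7.5 35 0.9" --pt "0 0 -0.15 3.5 -7.5 75 0.9" --pt "0 0 -0.15 3.5 -7.5 115 0.9" --pt "0 0 -0.15 3.5 -7.5 145 0.9" --pt "0 0 -0.15 3.5 -7.5 163 0.9" --pt "0 0 -0.15 3.5 -7.5 173 0.9" --pt "0 0 -0.15 3.5 -7.5 177 0.9" --pt "0 0 -0.15 3.5 -7.5 177 0.9"

```text
time: 18.9
tcp_pos: [0.5675, 0.3421, 0.0097]
ee_rot: [[0.256, 0.967, 0.001], [0.967, -0.256, 0.0], [0.001, 0.001, -1.0]]
contact_force: [0.9, -0.1, -1.2]
opening: 0.021
grip_force: 59.4
```

Request:
step_arm --pt "0 0 0 0 3 1 0.9" --pt "0 0 0 0 3 3 0.9" --pt "0 0 0 0 3 4 0.9" --pt "0 0 0 0 3 4 0.9"

```text
time: 19.3
tcp_pos: [0.5709, 0.3412, 0.0059]
ee_rot: [[0.256, 0.967, 0.002], [0.967, -0.256, 0.0], [0.001, 0.002, -1.0]]
contact_force: [-0.3, -0.0, 8.5]
opening: 0.0207
grip_force: 60.9
```

Request:
step_arm --pt "0 0 0 0 0 0 0.2" --pt "0 0 0 0 0 0 0" --pt "0 0 0 0 0 0 -0.4" --pt "0 0 0 0 0 0 -0.4" --pt "0 0 0 0 0 0 -0.4" --pt "0 0 0 0 0 -20 -0.4" --pt "0 0 0 0 0 -60 -0.4" --pt "0 0 0 0 0 -105 -0.4" --pt "0 0 0 0 0 -150 -0.4" --pt "0 0 0 0 0 -190 -0.4" --pt "0 0 0 30 -30 -200 -0.4"

```text
time: 20.4
tcp_pos: [0.5529, 0.3739, 0.2099]
ee_rot: [[0.263, 0.965, 0.008], [0.965, -0.263, 0.0], [0.002, 0.007, -1.0]]
contact_force: [1.2, 0.6, -0.2]
opening: 0.0598
grip_force: 0.0
```

Request:
step_arm --pt "0 0 0 20 -40 0 -0.4" --pt "0 0 0 40 -80 0 -0.4" --pt "0 0 0 50 -120 0 -0.4" --pt "0 0 0 60 -160 0 -0.4" --pt "0 0 0 70 -200 0 -0.4" --pt "0 0 0 80 -240 0 -0.4" --pt "0 0 0 90 -270 0 -0.4" --pt "0 0 0 90 -270 0 -0.4"

```text
time: 21.2
tcp_pos: [0.3065, 0.5367, 0.2046]
ee_rot: [[0.251, 0.968, -0.001], [0.968, -0.251, 0.001], [0.001, -0.002, -1.0]]
contact_force: [-0.1, -0.4, -0.5]
opening: 0.0595
grip_force: 0.0
```

Run:
```python
from plan import *
s=r.get_state();print(s['time'],s['tcp_pos'],s['contact_force'])
b=cv2.imread('pics/top0.png')
for n in('top','side'):
    a=r.camera(n)[:,:,::-1].copy();cv2.imwrite(f'pics/{n}10.png',a);b=cv2.imread(f'pics/{n}0.png')
    m=(np.abs(a.astype(int)-b).sum(2)>70).astype(np.uint8)
    k,l,st,c=cv2.connectedComponentsWithStats(m)
    for i in range(1,k):
        if st[i,4]>12: print(n,st[i],onz(n,[c[i]],.01)[0,:2])
# nuts in bin: bright/edge blobs vs before
```

```text
21.2 [0.307 0.537 0.205] [-0.076 -0.401 -0.548]
top [241 176  17  23 276] [0.557 0.28 ]
top [268 179   9   8  20] [0.568 0.223]
top [288 186  12  17 121] [0.538 0.168]
top [267 196  10   6  16] [0.527 0.222]
top [268 199  10   7  20] [0.516 0.216]
top [281 202   7   8  17] [0.51  0.193]
top [287 208   7   6  23] [0.497 0.173]
top [441 224  22  35 403] [ 0.421 -0.222]
top [209 245  25  42 561] [0.364 0.342]
top [   0  255  107  145 8811] [0.199 0.796]
top [ 73 274   9   8  35] [0.322 0.709]
top [  3 386  25  14 218] [0.035 0.852]
side [  339     0   244   338 30457] [ 0.333 -0.796]
side [ 592    0   45  118 1671] [-0.894 -3.633]
side [624   0   4  10  16] [ -3.005 -10.659]
side [624  51  11   4  20] [-0.911 -2.943]
side [372  55  13   9  30] [ 0.823 -1.784]
side [630  56   7   9  32] [-0.839 -2.603]
side [587  62  12  37 208] [-0.396 -1.819]
side [572  72  15  63 158] [-0.232 -1.297]
side [620  73  20  11  98] [-0.657 -1.974]
side [319  75  31  20 229] [ 0.899 -1.108]
side [342  76  12  13  66] [ 0.841 -1.183]
side [351  77  19  18  81] [ 0.763 -1.091]
side [361  77  11  12  39] [ 0.7
[... 570 characters left out ...]
39]
side [510 236   6   7  14] [0.14  0.004]
side [305 243  21  30 349] [0.528 0.194]
side [271 250  32  42 825] [0.562 0.255]
side [379 259   8   8  20] [0.395 0.169]
side [349 262   3   8  19] [0.453 0.197]
side [515 263   9  19  31] [0.135 0.12 ]
side [351 284  34  57 849] [0.386 0.327]
side [279 288   7   5  16] [0.551 0.307]
side [507 289   4   8  15] [0.154 0.19 ]
side [512 288  27   8  50] [0.125 0.178]
side [571 291  13   4  24] [0.027 0.153]
side [292 293   4   7  14] [0.525 0.315]
side [537 294  15   6  25] [0.091 0.18 ]
side [553 296  11   6  24] [0.064 0.179]
side [572 300   8   6  17] [0.035 0.181]
side [375 304   7  10  33] [0.376 0.299]
side [565 367  12  28 138] [0.068 0.369]
```

```bash
python3 -c "
from rig import r
print(r.job_done())"
```

```text
the job is handed in; nothing more can be done
None
```

I handed the job in at about 21 s: the stamp stands upright on the table, the nuts were tipped into the nut bin, and the empty tray is back flat in its original place with the tins and marker unmoved. I checked the end result by image differences and wrist force only: the four nut spots in the tray are clear, and a nut-sized cluster shows only in the nut bin, though I did not count four separate nuts there.

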